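# Sort the freshly marked tooling into its trays

## Task

The batch that has just been laser-marked stands mixed on the grey perforated plate. Sort it into the three trays by the pattern piece fixed in the end of each: both clamping nuts into the nut tray, both collets into the collet tray and the red spindle plug into the plug tray, one piece to an empty bay, each standing upright on the tray's floor as it stands now on the plate. Set the pieces down rather than dropping them, and leave the button box and the hex keys where they are.

Things in the scene. Friction and masses are not known exactly. Their poses are not given: they have to be found in the camera images.
- black_nut: clamping nut: a low black ring 42 mm across and 20 mm high with a 24 mm bore and six bright spanner slots. The top 6 mm is chamfered. At the start it stands upright, free on its own, on a grey perforated plate 10 mm thick. Origin: centre of its underside, z up its axis; round, so its yaw does not matter.
- bright_nut: clamping nut, smaller, of bright steel: a low ring 34 mm across and 19 mm high with a 20 mm bore and six dark slots. The top 6 mm is chamfered. At the start it stands upright, free on its own, on a grey perforated plate 10 mm thick. Origin: centre of its underside, z up its axis; round, so its yaw does not matter.
- bright_collet: collet of bright steel with dark slits: 40 mm high, collar at the foot 33 mm across and 11 mm high, above it tapering to 22 mm at the top. Grip it low, on the collar. At the start it stands upright, free on its own, on a grey perforated plate 10 mm thick. Origin: centre of its underside, z up its axis; round, so its yaw does not matter.
- gold_collet: collet, smaller, gold-coloured, with dark slits: 34 mm high, collar at the foot 26 mm across and 11 mm high, above it tapering to 18 mm at the top. Grip it low, on the collar. At the start it stands upright, free on its own, on a grey perforated plate 10 mm thick. Origin: centre of its underside, z up its axis; round, so its yaw does not matter.
- red_plug: spindle plug: red cone with a knurled collar at the foot 40 mm across and 12 mm high, cone 32 tapering to 22 mm above it, small steel stub on top, 46 mm high in all. Grip it low, on the collar. At the start it stands upright, free on its own, on a grey perforated plate 10 mm thick. Origin: centre of its underside, z up its axis; round, so its yaw does not matter.
- nut_tray: blue tray, fixed, 106 (own x) x 178 (own y) mm; origin: centre of its underside, z up. Floor 3 mm thick; walls and dividers 3 mm thick, walls 20 mm, dividers 14 mm high. End bay, y +40 to +86 mm: pattern piece screwed fast (a grey clamping nut, 42 mm across, 20 mm high). Two empty bays, each 100 (x) x 60 mm (y) inside, centred at y +7 and y -56 mm, x 0.
- collet_tray: yellow tray, fixed, 106 (own x) x 178 (own y) mm; origin: centre of its underside, z up. Floor 3 mm thick; walls and dividers 3 mm thick, walls 20 mm, dividers 14 mm high. End bay, y +40 to +86 mm: pattern piece screwed fast (a bright collet, 33 mm across, 40 mm high). Two empty bays, each 100 (x) x 60 mm (y) inside, centred at y +7 and y -56 mm, x 0.
- plug_tray: green tray, fixed, 106 (own x) x 178 (own y) mm; origin: centre of its underside, z up. Floor 3 mm thick; walls and dividers 3 mm thick, walls 20 mm, dividers 14 mm high. End bay, y +40 to +86 mm: pattern piece screwed fast (a red spindle plug, 40 mm across, 46 mm high). Two empty bays, each 100 (x) x 60 mm (y) inside, centred at y +7 and y -56 mm, x 0.
- button_box: bystander: loose white box with three push buttons, 130 (own x) x 46 mm, 52 mm high, beside the plate; origin: centre of its underside. Leave alone.
- hex_keys: bystander: loose set of black hex keys in a yellow holder, about 105 (own x) x 52 mm, up to 24 mm high, beside the plate; origin: centre of its underside. Leave alone.

How it is judged:
By the outcome, as a careful person would: the job done as asked, in the order asked, and still so for the second after the job is handed in, with the robot touching nothing.
It also fails if it takes over 104 s, if anything falls off the work surface, if the arm or the gripper's body presses on something with over 40 N, if the wrist force passes 120 N, or if a joint passes its speed limit or range.

## Robot

A 6-joint arm with a two-finger parallel gripper is mounted at the origin on the work surface. World frame = base frame: x ahead of the robot, y to its left, z up, the work surface at z = 0. Lengths are in mm, angles in degrees, forces in N, time in s.
With the tool pointing down it reaches from about 350 to 850 mm from the base axis. Payload 8.1 kg.
Tool frame: the origin (TCP) lies midway between the tips of the shut fingers; the grasp point (between the pads) lies 19 mm behind it; z points along the fingers, y is the line along which they close (so a half turn about z gives the same grasp; the last joint's range is limited). The gripper opens to 85 mm and grips with 20 to 120 N. Pads are 22 mm wide; open, the fingers measure 114 mm over their backs; the gripper's body (76 mm by 85 mm) begins 54 mm behind the grasp point. The pads swing forward as they close: fully open they stand 13 mm farther back than shut.
Start: joints at [59.106, 7.471, 85.268, -0, 87.261, -4.893], TCP at [263.011, 539.287, 231.292] pointing down, gripper open.
Joint ranges: [-169.43, 169.43], [-51.17, 129.36], [1.28, 143.12], [-76.62, 256.62], [0, 156.53], [-152.29, 152.29]. Speed limits (degrees/s): [136.94, 136.94, 159.86, 180, 180, 180].

## Interface

Orientations are given as [roll, pitch, yaw] about the fixed x, y, z axes, in that order (R = Rz(yaw) Ry(pitch) Rx(roll)).
In Python, from bench import r, cam, hand_in, sense gives the robot as it stands (r), with the cameras (cam), the job as plain functions and the readings as plain functions.
- The arm moves only by the tool inch_along, called after "Call:" as name(argument=value, ...) on one line, values as JSON. Schema: {"type":"object","properties":{"ticks":{"type":"array","items":{"type":"array","items":{"type":"array","items":{"type":"number"},"minItems":7,"maxItems":7},"minItems":1,"maxItems":8},"minItems":1,"maxItems":1},"grip_force":{"type":"number"},"only":{"type":"string"},"quiet":{"type":"boolean"},"lines":{"type":"string"}},"required":["ticks"],"additionalProperties":false}. ticks is a list that holds a single list of rows (three levels of brackets), with 1 to 8 rows, each of 7 numbers: a rotation vector rx, ry, rz in shares of 360 degrees (1.0 is 360 degrees), then dx, dy, dz in shares of 600 mm (1.0 is 600 mm), then the finger opening in mm; each row is the pose to reach, as a shift and turn from the pose commanded when the call began, along the tool's axes at that moment; what a row does not reach only later rows make up. A row lasts 1/8 s, in which the tool goes at most 62.5 mm and 10.7 degrees, less where a joint would pass 70% of its speed; a pose out of reach is approached as far as the arm can. The fingers move at their own pace and stop on an object; grip_force is the grip in N (left out, the last holds). Time passes only in rows, so rows that do not move let the fingers close. The tool returns the time, the measured TCP pose, the force, the opening and the grip force at its end. only (a regular expression) keeps the lines of the reply that match it, lines (a string "A,B") keeps lines A to B, and quiet returns only ok. No shift or turn number may pass 1 either way. Input that does not fit is refused with a message, and nothing moves.
- sense(): the state, without advancing time (a new reading comes with each control period).
- cam.snapshot(name): name is "scene" or "top" or "wrist"; returns a dict with "pixels" (384x512x3 uint8, blue, green, red), "fx", "fy", "cx", "cy" (pixels), "pose" (4x4, takes a point from camera to world coordinates). Camera axes: x right, y up, looking along -z (the intrinsics and any distortion apply to the point x, -y, -z); pixel columns grow to the right and rows downward; lengths in mm; the calibration is good to about 2 mm. A picture is of the moment at which its call begins. There is no depth.
- hand_in(): hands the job in; it is judged then, once.
The state is a dict: "time": time; "joint_pos": joint angles; "qd": joint speeds; "joint_efforts": joint torques, N m; "tool_pos": TCP position; "tcp_rot": TCP orientation; "ft_force": force on the tool from outside, world axes, zero at the start; "wrist_torque": the same for the moment, N m; "finger_gap": finger opening in mm; "grip_force": force on a finger pad.
Only numpy, scipy, OpenCV 4.12 (cv2) and the standard library are available. Lean on these libraries where they do the work, as an engineer would, in place of code of your own. Each camera call takes 0.05 s, during which the arm holds its last target. There are 200 camera calls.

## Working session

There is one attempt and no reset: what is moved stays moved. The work goes in short steps, Python scripts to look and compute and a tool call to move; the robot and the scene stay as the last step left them, time stands still between calls to the robot, and variables do not carry over. Pictures are saved under pics/ and viewed, at most 14 in all, crops included, and the job is handed in when it is done.

```bash
ls; mkdir -p pics; python3 - <<'E'
from bench import r, cam, hand_in, sense
import cv2
for n in("scene","top"):
    s=cam.snapshot(n);cv2.imwrite(f"pics/{n}0.png",s["pixels"]);print(n,s["fx"],s["fy"],s["cx"],s["cy"],s["pose"],[k for k in s])
print(sense())
E
```

```text
bench.py
pics
scene 478.7935295589643 478.7935295589643 253.4927929954939 195.91181299289548 [[-7.08608437e-01 -3.91615657e-01  5.86950816e-01  1.36238569e+03]
 [ 7.05279212e-01 -4.18260252e-01  5.72398109e-01  7.97750347e+02]
 [ 2.13381347e-02  8.19570338e-01  5.72581125e-01  8.18502233e+02]
 [ 0.00000000e+00  0.00000000e+00  0.00000000e+00  1.00000000e+00]] ['pixels', 'fx', 'fy', 'cx', 'cy', 'pose']
top 481.512663440318 481.512663440318 256.4458817364227 194.2734102666619 [[ 1.72551829e-02  9.92302855e-01 -1.22626680e-01  4.19213116e+02]
 [-9.99840458e-01  1.65583976e-02 -6.69907032e-03  1.67934706e+01]
 [-4.61700528e-03  1.22722710e-01  9.92430259e-01  1.15735124e+03]
 [ 0.00000000e+00  0.00000000e+00  0.00000000e+00  1.00000000e+00]] ['pixels', 'fx', 'fy', 'cx', 'cy', 'pose']
{'time': 0.1, 'joint_pos': array([ 5.91068303e+01,  7.51204978e+00,  8.53233780e+01,  2.98477924e-04,
        8.72641887e+01, -4.89163373e+00]), 'qd': array([ 0.03559376, -0.15826589, -0.16999257,  0.05984124,  0.08758368,
       -0.07081597]), 'joint_efforts': array([ 2.08563491e-03, -5.70944810e+01, -5.01946306e+01,  1.68260090e-05,
        7.76796544e-03,  2.60885116e-05]), 'tool_pos': array([262.73695338, 538.84368619, 230.3328901 ]), 'tcp_rot': array([-1.79900772e+02, -8.79146875e-03,  1.53998442e+02]), 'ft_force': array([-0.02864854,  0.37506849,  0.42107226]), 'wrist_torque': array([ 0.00108167, -0.03732505,  0.01381512]), 'grip_force': 0.0, 'finger_gap': 85.35362753561336}
```

```bash
python3 -c "
import cv2
a=cv2.imread('pics/top0.png');cv2.imwrite('pics/top0b.png',cv2.resize(a,(800,600),interpolation=cv2.INTER_CUBIC))"
```

```text
(no output)
```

View pics/top0b.png

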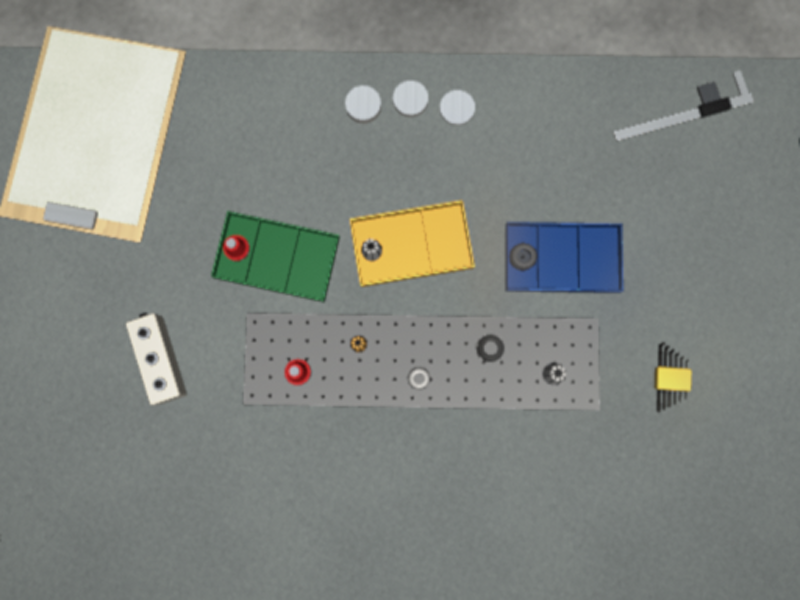

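View pics/scene0.png

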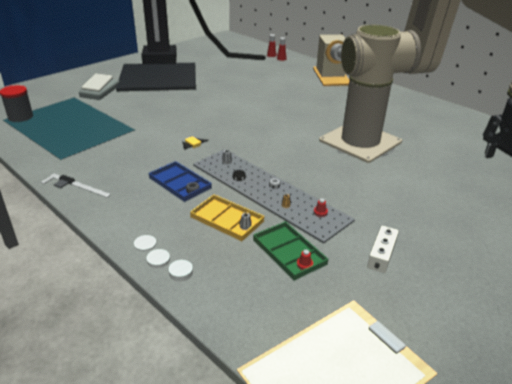

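The top view shows the plate in the middle. From left to right on it are the red plug (297,372), gold collet (358,343), bright nut (419,378), black nut (490,348) and bright collet (556,373). The green, yellow and blue trays are above it, each with its pattern piece at the left end. I'll enlarge it for exact pixels.

```bash
python3 -c "
import cv2
a=cv2.imread('pics/top0.png')
for i,x in enumerate((130,270)):
    cv2.imwrite(f'pics/c{i}.png',cv2.resize(a[120:270,x:x+160],None,fx=4,fy=4,interpolation=cv2.INTER_CUBIC)[:600])"
```

```text
(no output)
```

View pics/c0.png

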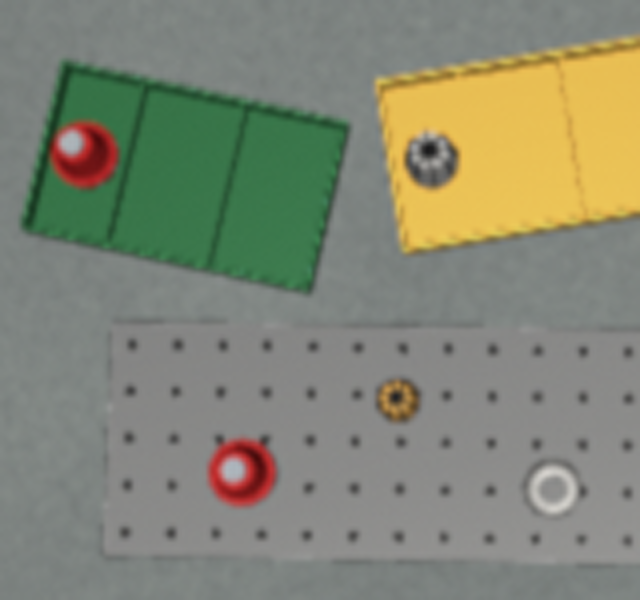

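View pics/c1.png

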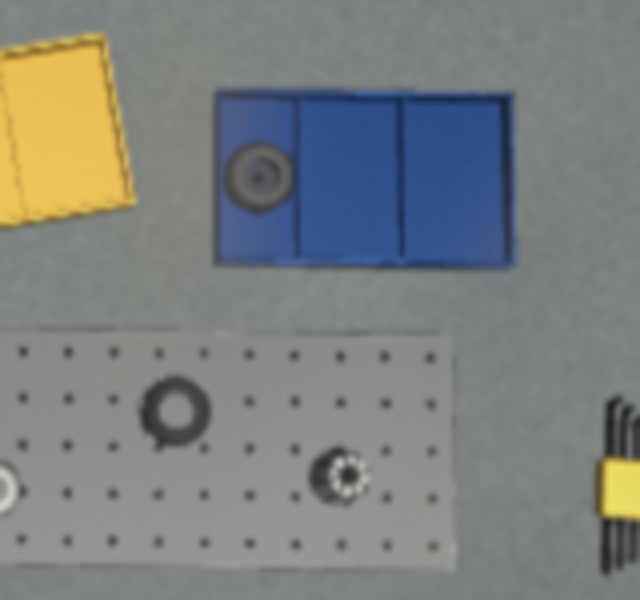

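The crops give the tray corners, the collar outlines and the tops. Next I'll back-project them at their known heights and check against the given sizes.

```bash
cat > h.py <<'E'
from bench import r, cam, hand_in, sense
import numpy as np
def w(s,u,v,z):
    d=s["pose"][:3,:3]@np.array([(u-s["cx"])/s["fx"],-(v-s["cy"])/s["fy"],-1]);o=s["pose"][:3,3]
    return (o+d*(z-o[2])/d[2])[:2]
def pix(s,p):
    q=np.linalg.inv(s["pose"])@np.r_[p,1]
    return np.array([s["cx"]-s["fx"]*q[0]/q[2],s["cy"]+s["fy"]*q[1]/q[2]])
E
cat > m.py <<'E'
from h import *
s=cam.snapshot("top")
f=lambda x0,X,Y,z:w(s,x0+(X+.5)/4-.5,120+(Y+.5)/4-.5,z)
T=dict(plug=[(130,66,62),(130,349,124),(130,311,292),(130,23,229)],collet=[(130,377,80),(270,103,34),(270,134,204),(130,404,252)],nut=[(270,216,91),(270,513,95),(270,513,267),(270,216,265)])
for n,c in T.items():
    p=np.array([f(*q,20) for q in c]);m=p.mean(0);y=p[0]+p[3]-p[1]-p[2];L=np.linalg.norm(y)/2;y/=2*L
    x=p[0]+p[1]-p[2]-p[3];print(n,m.round(1),'L',L.round(1),'W',(np.linalg.norm(x)/2).round(1),'yaxis',np.degrees(np.arctan2(y[1],y[0])).round(1),'bays',(m+7*y).round(1),(m-56*y).round(1),'pattern',(m+63*y).round(1))
for n,*q in [("plug",130,243,472,22),("plugtop",130,233,471,56),("gold",130,397,400,22),("goldtop",130,397,398,44),("bnut",130,553,489,24),("black",270,175,411,24),("bcollet",270,337,476,20),("bcollettop",270,348,474,50)]:print(n,f(*q).round(1))
E
python3 m.py
```

```text
plug [630.5 217.9] L 176.5 W 104.5 yaxis 78.5 bays [631.9 224.8] [619.3 163.1] pattern [643.1 279.7]
collet [654.8   9.7] L 175.5 W 106.0 yaxis 100.4 bays [653.6  16.6] [664.9 -45.4] pattern [643.5  71.7]
nut [ 636.1 -224.1] L 177.7 W 105.3 yaxis 90.3 bays [ 636.  -217.1] [ 636.4 -280.1] pattern [ 635.7 -161.1]
plug [454.2 178. ]
plugtop [453.6 178.9]
gold [498.1  88.5]
goldtop [497.7  87.1]
bnut [447.3  -4.3]
black [ 494.9 -110.7]
bcollet [ 458.5 -206.4]
bcollettop [ 458.7 -206.8]
```

Tray sizes come out within 2.5 mm, and tops and collars agree on each piece. I'll start with the red plug: turn so that the fingers close along world x, then go above it.

Units first: shifts go in shares of 600 mm and turns go in shares of 360 degrees. So -330.3 mm / 600 = -0.5505, -290 mm / 600 = -0.4833, 64 degrees / 360 = 0.1778.

Call:
inch_along(ticks=[[[0, 0, 0.0278, -0.075, -0.055, 0.0233, 65], [0, 0, 0.0556, -0.15, -0.11, 0.0467, 65], [0, 0, 0.0833, -0.2333, -0.17, 0.0717, 65], [0, 0, 0.1111, -0.3167, -0.2317, 0.0967, 65], [0, 0, 0.1389, -0.4, -0.2917, 0.1233, 65], [0, 0, 0.1667, -0.4833, -0.3533, 0.1483, 65], [0, 0, 0.1778, -0.5505, -0.4015, 0.1688, 65], [0, 0, 0.1778, -0.5505, -0.4015, 0.1688, 65]]], grip_force=40)

```text
time: 1.15
tool_pos: [454.7, 174.5, 128.6]
tcp_rot: [-179.9, 0.1, 89.7]
ft_force: [0.3, 0.7, -0.4]
finger_gap: 65.4
grip_force: 0.0
```

Call:
inch_along(ticks=[[[0, 0, 0, 0, 0, 0, 65], [0, 0, 0, 0, 0, 0, 65]]])

```text
time: 1.4
tool_pos: [454.0, 179.2, 130.3]
tcp_rot: [180.0, -0.0, 90.1]
ft_force: [-0.7, 0.2, 0.5]
finger_gap: 64.9
grip_force: 0.0
```

```bash
python3 - <<'E'
from h import *
import cv2
s=cam.snapshot("wrist");cv2.imwrite("pics/w1.png",s["pixels"]);print(sense()["joint_pos"].round(1),pix(s,[454.2,178,22]))
E
```

```text
[ 15.5  -5.9 109.5   0.   76.4  15.4] [254.71582223 193.89969609]
```

View pics/w1.png

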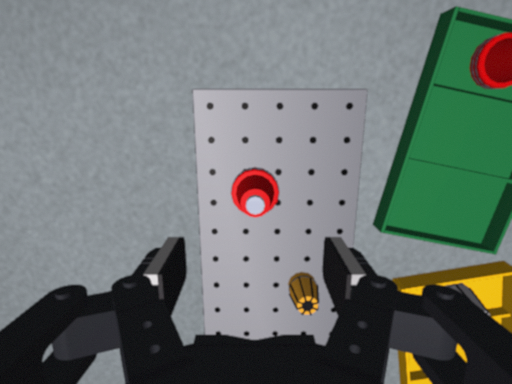

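The plug's collar is at (255,190) against a predicted (255,194), so the measurement holds. Descend and grip.

Call:
inch_along(ticks=[[[0, 0, 0, 0, 0, 0.0833, 65], [0, 0, 0, 0, 0, 0.1583, 65], [0, 0, 0, 0, 0, 0.1917, 65], [0, 0, 0, 0, 0, 0.2, 65], [0, 0, 0, 0, 0, 0.2, 50], [0, 0, 0, 0, 0, 0.2, 30], [0, 0, 0, 0, 0, 0.2, 30], [0, 0, 0, 0, 0, 0.2, 30]]], grip_force=40)

```text
time: 2.45
tool_pos: [455.7, 178.6, 11.7]
tcp_rot: [179.8, -0.1, 90.0]
ft_force: [-1.6, 3.1, 6.3]
finger_gap: 37.2
grip_force: 40.5
```

Call:
inch_along(ticks=[[[0, 0, 0, 0, 0, 0, 30], [0, 0, 0, 0, 0, 0, 30]]])

```text
time: 2.7
tool_pos: [455.7, 178.6, 11.7]
tcp_rot: [179.8, -0.1, 90.0]
ft_force: [-2.3, 1.6, 6.2]
finger_gap: 36.8
grip_force: 40.6
```

```bash
python3 -c "
from h import *
import cv2
cv2.imwrite('pics/w2.png',cam.snapshot('wrist')['pixels'])"
```

```text
(no output)
```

View pics/w2.png

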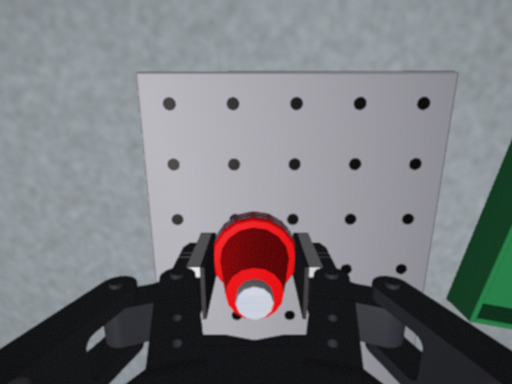

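The plug sits between the pads. The gap reads 36.8 mm rather than 40, so I'll lift and check the hold.

In the tool's units: -45 mm / 600 = -0.075, -20 mm / 600 = -0.0333.

Call:
inch_along(ticks=[[[0, 0, 0, 0, 0, -0.0083, 30], [0, 0, 0, 0, 0, -0.0333, 30], [0, 0, 0, 0, 0, -0.075, 30], [0, 0, 0, 0, 0, -0.075, 30]]], grip_force=60)

```text
time: 3.25
tool_pos: [456.4, 178.5, 57.9]
tcp_rot: [179.7, -0.1, 90.0]
ft_force: [0.6, -0.5, -0.4]
finger_gap: 35.9
grip_force: 60.0
```

```bash
python3 -c "
from h import *
import cv2
cv2.imwrite('pics/w3.png',cam.snapshot('wrist')['pixels'])"
```

```text
(no output)
```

View pics/w3.png

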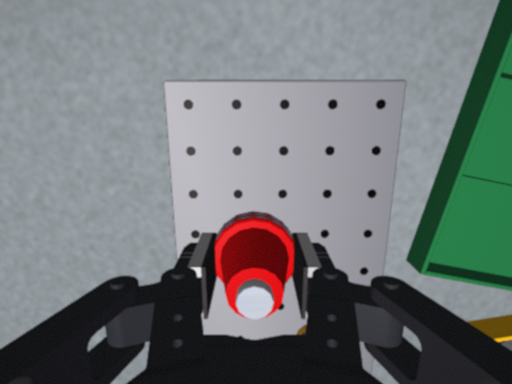

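The plug is held upright. Carry it over the plug tray's far bay at (619.3,163.1).

In the tool's units: 165 mm / 600 = 0.275, -14.9 mm / 600 = -0.0248.

Call:
inch_along(ticks=[[[0, 0, 0, 0, 0, -0.0333, 30], [0, 0, 0, -0.0083, 0.0833, -0.0333, 30], [0, 0, 0, -0.0167, 0.175, -0.0333, 30], [0, 0, 0, -0.0233, 0.25, -0.0333, 30], [0, 0, 0, -0.0248, 0.275, -0.0333, 30], [0, 0, 0, -0.0248, 0.275, -0.0333, 30], [0, 0, 0, -0.0248, 0.275, -0.0333, 30], [0, 0, 0, -0.0248, 0.275, -0.0333, 30]]])

```text
time: 4.3
tool_pos: [618.2, 163.3, 74.7]
tcp_rot: [-180.0, 0.0, 90.0]
ft_force: [0.5, -0.1, -0.4]
finger_gap: 36.2
grip_force: 60.3
```

Call:
inch_along(ticks=[[[0, 0, 0, 0, 0, 0, 30], [0, 0, 0, 0, 0, 0, 30]]])

```text
time: 4.55
tool_pos: [619.1, 163.2, 75.3]
tcp_rot: [180.0, -0.0, 90.0]
ft_force: [-0.5, -0.5, -0.9]
finger_gap: 36.4
grip_force: 60.3
```

In the tool's units: 68 mm / 600 = 0.1133, 67 mm / 600 = 0.1117.

Call:
inch_along(ticks=[[[0, 0, 0, 0, 0, 0.05, 30], [0, 0, 0, 0, 0, 0.0833, 30], [0, 0, 0, 0, 0, 0.1, 30], [0, 0, 0, 0, 0, 0.1083, 30], [0, 0, 0, 0, 0, 0.1117, 30], [0, 0, 0, 0, 0, 0.1133, 30], [0, 0, 0, 0, 0, 0.1133, 30], [0, 0, 0, 0, 0, 0.1133, 30]]])

```text
time: 5.55
tool_pos: [619.6, 163.1, 7.4]
tcp_rot: [180.0, -0.0, 90.0]
ft_force: [0.7, 0.8, -0.6]
finger_gap: 36.3
grip_force: 60.3
```

Call:
inch_along(ticks=[[[0, 0, 0, 0, 0, 0.0017, 30], [0, 0, 0, 0, 0, 0.0017, 30]]])

```text
time: 5.8
tool_pos: [619.2, 163.0, 5.9]
tcp_rot: [-180.0, 0.0, 90.0]
ft_force: [-0.5, -0.2, -0.6]
finger_gap: 35.9
grip_force: 60.3
```

Call:
inch_along(ticks=[[[0, 0, 0, 0, 0, 0.0017, 30], [0, 0, 0, 0, 0, 0.0017, 30]]])

```text
time: 6.05
tool_pos: [619.3, 163.1, 5.0]
tcp_rot: [180.0, -0.0, 90.0]
ft_force: [0.4, -0.5, 0.3]
finger_gap: 36.3
grip_force: 60.4
```

In the tool's units: 0.5 mm / 600 = 0.0008.

Call:
inch_along(ticks=[[[0, 0, 0, 0, 0, 0.0008, 30], [0, 0, 0, 0, 0, 0.0008, 30]]])

```text
time: 6.3
tool_pos: [619.4, 163.1, 5.0]
tcp_rot: [180.0, 0.0, 90.0]
ft_force: [-3.3, -0.3, 5.9]
finger_gap: 36.2
grip_force: 60.9
```

Call:
inch_along(ticks=[[[0, 0, 0, 0, 0, 0.0008, 30], [0, 0, 0, 0, 0, 0.0008, 30]]])

```text
time: 6.55
tool_pos: [619.4, 163.1, 4.9]
tcp_rot: [180.0, 0.0, 90.0]
ft_force: [-5.7, -1.1, 9.3]
finger_gap: 36.3
grip_force: 61.4
```

Contact with the floor. Release, rise, and go to the gold collet (498,88) at z 100.

In the tool's units: -96 mm / 600 = -0.16, -50 mm / 600 = -0.0833.

Call:
inch_along(ticks=[[[0, 0, 0, 0, 0, 0, 40], [0, 0, 0, 0, 0, 0, 46], [0, 0, 0, 0, 0, 0, 52], [0, 0, 0, 0, 0, 0, 52], [0, 0, 0, 0, 0, -0.025, 52], [0, 0, 0, 0, 0, -0.0833, 52], [0, 0, 0, 0, 0, -0.16, 55], [0, 0, 0, 0, 0, -0.16, 55]]])

```text
time: 7.55
tool_pos: [623.3, 163.8, 107.1]
tcp_rot: [179.4, -0.1, 90.0]
ft_force: [0.6, 1.0, 0.3]
finger_gap: 54.8
grip_force: 0.0
```

Call:
inch_along(ticks=[[[0, 0, 0, -0.0333, -0.0667, 0, 55], [0, 0, 0, -0.0833, -0.15, 0, 55], [0, 0, 0, -0.125, -0.2022, 0, 55], [0, 0, 0, -0.125, -0.2022, 0, 55], [0, 0, 0, -0.125, -0.2022, 0, 55], [0, 0, 0, -0.125, -0.2022, 0, 55]]])

```text
time: 8.3
tool_pos: [499.0, 88.6, 100.5]
tcp_rot: [179.9, -0.0, 90.0]
ft_force: [-0.7, 0.3, -0.2]
finger_gap: 55.2
grip_force: 0.0
```

```bash
python3 - <<'E'
from h import *
import cv2
s=cam.snapshot("wrist");p=s["pixels"];q=cam.snapshot("top")["pixels"][120:270,130:290];q=cv2.resize(q,(410,384));cv2.imwrite("pics/w4.png",cv2.resize(cv2.hconcat([p,q]),(800,333)));print(pix(s,[498,88.2,21]),pix(s,[498,88.2,44]))
E
```

```text
[253.04215636 203.12542151] [252.94788043 213.24234755]
```

View pics/w4.png

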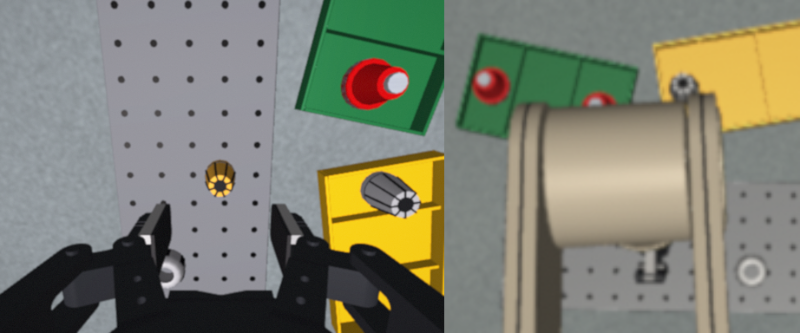

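The plug stands upright in its bay, and the gold collet is where predicted at (253,213) full-scale. Pick it.

In the tool's units: 88 mm / 600 = 0.1467, 86 mm / 600 = 0.1433.

Call:
inch_along(ticks=[[[0, 0, 0, 0, 0, 0.075, 55], [0, 0, 0, 0, 0, 0.125, 55], [0, 0, 0, 0, 0, 0.1433, 55], [0, 0, 0, 0, 0, 0.1467, 55], [0, 0, 0, 0, 0, 0.1467, 40], [0, 0, 0, 0, 0, 0.1467, 20], [0, 0, 0, 0, 0, 0.1467, 18], [0, 0, 0, 0, 0, 0.1467, 18]]], grip_force=40)

```text
time: 9.4
tool_pos: [499.3, 88.2, 13.6]
tcp_rot: [179.8, -0.0, 90.0]
ft_force: [-1.1, 0.2, 6.0]
finger_gap: 23.5
grip_force: 39.3
```

Call:
inch_along(ticks=[[[0, 0, 0, 0, 0, 0, 18], [0, 0, 0, 0, 0, 0, 18], [0, 0, 0, 0, 0, 0, 18]]])

```text
time: 9.78
tool_pos: [499.3, 88.2, 13.6]
tcp_rot: [179.8, -0.0, 90.0]
ft_force: [-1.3, 0.3, 5.9]
finger_gap: 23.9
grip_force: 39.3
```

In the tool's units: 155.6 mm / 600 = 0.2593, -71.5 mm / 600 = -0.1192.

Call:
inch_along(ticks=[[[0, 0, 0, 0, 0, -0.0083, 18], [0, 0, 0, 0, 0, -0.0417, 18], [0, 0, 0, 0, 0, -0.1, 18], [0, 0, 0, -0.025, 0.0583, -0.1167, 18], [0, 0, 0, -0.0583, 0.1333, -0.1167, 18], [0, 0, 0, -0.095, 0.2083, -0.1167, 18], [0, 0, 0, -0.115, 0.25, -0.1167, 18], [0, 0, 0, -0.1192, 0.2593, -0.1167, 18]]], grip_force=60)

```text
time: 10.78
tool_pos: [654.5, 15.6, 81.9]
tcp_rot: [180.0, 0.0, 89.9]
ft_force: [-1.6, 0.6, -1.9]
finger_gap: 22.8
grip_force: 59.2
```

Call:
inch_along(ticks=[[[0, 0, 0, 0, 0, 0, 18], [0, 0, 0, 0, 0, 0, 18], [0, 0, 0, 0, 0, 0, 18], [0, 0, 0, 0, 0, 0.05, 18], [0, 0, 0, 0, 0, 0.0917, 18], [0, 0, 0, 0, 0, 0.1083, 18], [0, 0, 0, 0, 0, 0.12, 18], [0, 0, 0, 0, 0, 0.1217, 18]]])

```text
time: 11.78
tool_pos: [653.8, 16.7, 9.4]
tcp_rot: [180.0, 0.0, 90.0]
ft_force: [0.0, 0.7, -0.8]
finger_gap: 23.2
grip_force: 59.2
```

Call:
inch_along(ticks=[[[0, 0, 0, 0, 0, 0.0017, 18], [0, 0, 0, 0, 0, 0.0017, 18], [0, 0, 0, 0, 0, 0.0017, 18]]])

```text
time: 12.15
tool_pos: [653.9, 16.5, 8.5]
tcp_rot: [180.0, 0.0, 90.0]
ft_force: [0.0, 0.3, -1.1]
finger_gap: 23.2
grip_force: 59.2
```

In the tool's units: 1 mm / 600 = 0.0017.

Call:
inch_along(ticks=[[[0, 0, 0, 0, 0, 0.0017, 18], [0, 0, 0, 0, 0, 0.0017, 18], [0, 0, 0, 0, 0, 0.0017, 18]]])

```text
time: 12.52
tool_pos: [653.5, 16.6, 6.9]
tcp_rot: [-180.0, -0.0, 90.0]
ft_force: [-0.7, -0.8, -1.6]
finger_gap: 22.8
grip_force: 59.2
```

Call:
inch_along(ticks=[[[0, 0, 0, 0, 0, 0.0008, 18], [0, 0, 0, 0, 0, 0.0008, 18], [0, 0, 0, 0, 0, 0.0008, 18]]])

```text
time: 12.9
tool_pos: [653.6, 16.6, 6.8]
tcp_rot: [180.0, 0.0, 90.0]
ft_force: [-1.4, 0.2, 4.0]
finger_gap: 23.0
grip_force: 59.7
```

Call:
inch_along(ticks=[[[0, 0, 0, 0, 0, 0.0008, 18], [0, 0, 0, 0, 0, 0.0008, 18], [0, 0, 0, 0, 0, 0.0008, 18]]])

```text
time: 13.28
tool_pos: [653.7, 16.6, 6.8]
tcp_rot: [180.0, 0.0, 90.0]
ft_force: [-4.8, -0.4, 8.4]
finger_gap: 23.2
grip_force: 60.1
```

Contact. Release, rise, and go to the bright collet.

In the tool's units: -94 mm / 600 = -0.1567, -50 mm / 600 = -0.0833.

Call:
inch_along(ticks=[[[0, 0, 0, 0, 0, 0, 28], [0, 0, 0, 0, 0, 0, 34], [0, 0, 0, 0, 0, 0, 40], [0, 0, 0, 0, 0, 0, 45], [0, 0, 0, 0, 0, -0.025, 48], [0, 0, 0, 0, 0, -0.0833, 48], [0, 0, 0, 0, 0, -0.1567, 55], [0, 0, 0, 0, 0, -0.1567, 55]]])

```text
time: 14.28
tool_pos: [657.5, 16.4, 106.9]
tcp_rot: [179.4, 0.0, 90.0]
ft_force: [0.6, 0.3, 0.2]
finger_gap: 54.9
grip_force: 0.0
```

Call:
inch_along(ticks=[[[0, 0, 0, -0.05, -0.0433, 0, 60], [0, 0, 0, -0.1233, -0.1083, 0, 60], [0, 0, 0, -0.1967, -0.1717, 0, 60], [0, 0, 0, -0.27, -0.235, 0, 60], [0, 0, 0, -0.3333, -0.2917, 0, 60], [0, 0, 0, -0.372, -0.325, 0, 60], [0, 0, 0, -0.372, -0.325, 0, 60], [0, 0, 0, -0.372, -0.325, 0, 60]]])

```text
time: 15.28
tool_pos: [458.9, -206.3, 100.2]
tcp_rot: [180.0, -0.0, 90.0]
ft_force: [0.6, 0.8, 1.1]
finger_gap: 60.2
grip_force: 0.0
```

Call:
inch_along(ticks=[[[0, 0, 0, 0, 0, 0, 60], [0, 0, 0, 0, 0, 0, 60]]])

```text
time: 15.52
tool_pos: [459.1, -205.9, 99.9]
tcp_rot: [-180.0, -0.0, 90.1]
ft_force: [-0.3, -0.6, -0.4]
finger_gap: 59.9
grip_force: 0.0
```

```bash
python3 - <<'E'
from h import *
import cv2
s=cam.snapshot("wrist");p=s["pixels"];q=cam.snapshot("top")["pixels"][120:270,200:360];q=cv2.resize(q,(410,384));cv2.imwrite("pics/w5.png",cv2.resize(cv2.hconcat([p,q]),(800,333)));print(pix(s,[458.6,-206.6,21])*.8677,pix(s,[458.6,-206.6,50])*.8677)
E
```

```text
[220.33183218 176.85552258] [220.28251991 188.34818167]
```

View pics/w5.png

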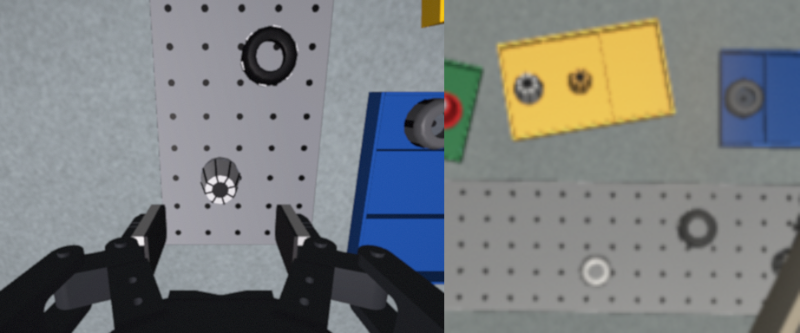

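The gold collet stands in the middle yellow bay, at (580,80) in the right half. The bright collet's top is at (220,188), as predicted. Pick it and carry it to the far yellow bay.

In the tool's units: 89 mm / 600 = 0.1483, 87 mm / 600 = 0.145.

Call:
inch_along(ticks=[[[0, 0, 0, 0, 0, 0.075, 60], [0, 0, 0, 0, 0, 0.125, 60], [0, 0, 0, 0, 0, 0.145, 60], [0, 0, 0, 0, 0, 0.1483, 60], [0, 0, 0, 0, 0, 0.1483, 45], [0, 0, 0, 0, 0, 0.1483, 25], [0, 0, 0, 0, 0, 0.1483, 22], [0, 0, 0, 0, 0, 0.1483, 22]]], grip_force=40)

```text
time: 16.62
tool_pos: [459.8, -207.3, 12.7]
tcp_rot: [179.9, 0.1, 90.0]
ft_force: [-0.8, 0.2, 6.6]
finger_gap: 30.9
grip_force: 39.8
```

Call:
inch_along(ticks=[[[0, 0, 0, 0, 0, 0, 22], [0, 0, 0, 0, 0, 0, 22], [0, 0, 0, 0, 0, 0, 22]]])

```text
time: 17.0
tool_pos: [459.8, -207.3, 12.7]
tcp_rot: [179.9, 0.1, 90.0]
ft_force: [-0.6, 1.3, 7.0]
finger_gap: 31.0
grip_force: 39.8
```

In the tool's units: 197 mm / 600 = 0.3283, 165 mm / 600 = 0.275.

Call:
inch_along(ticks=[[[0, 0, 0, 0, 0, -0.0083, 22], [0, 0, 0, 0, 0, -0.0417, 22], [0, 0, 0, 0, 0, -0.1, 22], [0, 0, 0, 0.05, 0.0583, -0.1167, 22], [0, 0, 0, 0.1083, 0.1333, -0.1167, 22], [0, 0, 0, 0.1667, 0.2083, -0.1167, 22], [0, 0, 0, 0.2167, 0.275, -0.1167, 22], [0, 0, 0, 0.2583, 0.3283, -0.1167, 22]]], grip_force=60)

```text
time: 18.0
tool_pos: [656.9, -50.1, 81.1]
tcp_rot: [180.0, -0.0, 90.0]
ft_force: [-0.2, -1.0, -1.4]
finger_gap: 29.9
grip_force: 59.6
```

Call:
inch_along(ticks=[[[0, 0, 0, 0.0103, 0.0155, 0, 22], [0, 0, 0, 0.0103, 0.0155, 0, 22], [0, 0, 0, 0.0103, 0.0155, 0, 22], [0, 0, 0, 0.0103, 0.0155, 0.05, 22], [0, 0, 0, 0.0103, 0.0155, 0.0917, 22], [0, 0, 0, 0.0103, 0.0155, 0.11, 22], [0, 0, 0, 0.0103, 0.0155, 0.1217, 22], [0, 0, 0, 0.0103, 0.0155, 0.1217, 22]]])

```text
time: 19.0
tool_pos: [664.9, -45.8, 8.3]
tcp_rot: [180.0, 0.0, 90.0]
ft_force: [0.4, 0.1, -0.8]
finger_gap: 30.0
grip_force: 59.7
```

Call:
inch_along(ticks=[[[0, 0, 0, 0, 0, 0.0017, 22], [0, 0, 0, 0, 0, 0.0017, 22], [0, 0, 0, 0, 0, 0.0017, 22]]])

```text
time: 19.38
tool_pos: [665.2, -45.4, 7.5]
tcp_rot: [180.0, 0.0, 90.0]
ft_force: [-0.9, -0.1, -1.1]
finger_gap: 30.2
grip_force: 59.7
```

Call:
inch_along(ticks=[[[0, 0, 0, 0, 0, 0.0017, 22], [0, 0, 0, 0, 0, 0.0017, 22], [0, 0, 0, 0, 0, 0.0017, 22]]])

```text
time: 19.75
tool_pos: [664.9, -45.4, 6.0]
tcp_rot: [-180.0, -0.0, 90.0]
ft_force: [-0.1, -0.4, -1.5]
finger_gap: 29.9
grip_force: 59.7
```

In the tool's units: 0.5 mm / 600 = 0.0008.

Call:
inch_along(ticks=[[[0, 0, 0, 0, 0, 0.0008, 22], [0, 0, 0, 0, 0, 0.0008, 22], [0, 0, 0, 0, 0, 0.0008, 22]]])

```text
time: 20.12
tool_pos: [665.0, -45.4, 5.9]
tcp_rot: [180.0, 0.0, 90.0]
ft_force: [-3.4, 0.3, 4.8]
finger_gap: 30.4
grip_force: 60.4
```

Call:
inch_along(ticks=[[[0, 0, 0, 0, 0, 0.0008, 22], [0, 0, 0, 0, 0, 0.0008, 22], [0, 0, 0, 0, 0, 0.0008, 22]]])

```text
time: 20.5
tool_pos: [665.1, -45.4, 5.9]
tcp_rot: [180.0, 0.0, 90.0]
ft_force: [-4.7, 0.7, 9.7]
finger_gap: 30.0
grip_force: 60.7
```

Contact. Release, then on to the black nut.

In the tool's units: -95 mm / 600 = -0.1583, -50 mm / 600 = -0.0833.

Call:
inch_along(ticks=[[[0, 0, 0, 0, 0, 0, 34], [0, 0, 0, 0, 0, 0, 40], [0, 0, 0, 0, 0, 0, 46], [0, 0, 0, 0, 0, 0, 50], [0, 0, 0, 0, 0, -0.025, 50], [0, 0, 0, 0, 0, -0.0833, 50], [0, 0, 0, 0, 0, -0.1583, 55], [0, 0, 0, 0, 0, -0.1583, 55]]])

```text
time: 21.5
tool_pos: [668.9, -46.0, 107.2]
tcp_rot: [179.4, 0.1, 90.0]
ft_force: [1.0, -1.1, 0.5]
finger_gap: 55.3
grip_force: 0.0
```

Call:
inch_along(ticks=[[[0, 0, 0, -0.02, -0.055, 0, 65], [0, 0, 0, -0.0533, -0.1333, 0, 65], [0, 0, 0, -0.0833, -0.2167, 0, 65], [0, 0, 0, -0.1088, -0.2833, 0, 65], [0, 0, 0, -0.1088, -0.2833, 0, 65], [0, 0, 0, -0.1088, -0.2833, 0, 65], [0, 0, 0, -0.1088, -0.2833, 0, 65]]])

```text
time: 22.38
tool_pos: [496.0, -110.5, 100.5]
tcp_rot: [179.9, 0.0, 90.0]
ft_force: [0.4, -0.6, 0.9]
finger_gap: 64.9
grip_force: 0.0
```

```bash
python3 - <<'E'
from h import *
import cv2
s=cam.snapshot("wrist");p=s["pixels"];q=cam.snapshot("top")["pixels"][120:270,200:360];q=cv2.resize(q,(410,384));cv2.imwrite("pics/w6.png",cv2.resize(cv2.hconcat([p,q]),(800,333)));print(pix(s,[494.9,-110.7,24])*.8677)
E
```

```text
[219.40390053 177.02883823]
```

View pics/w6.png

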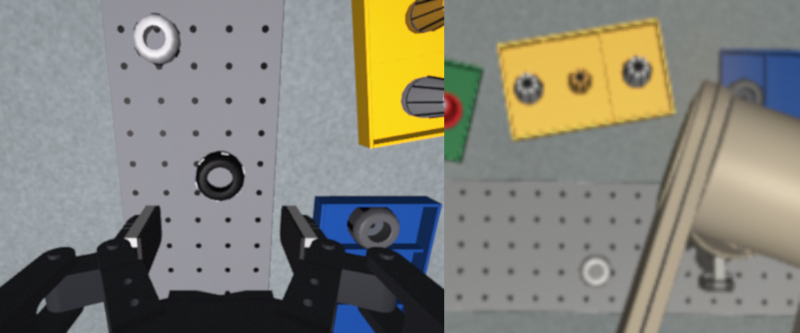

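Both collets stand in their bays, and the black nut is at (219,176) as predicted. Pick it.

In the tool's units: 89 mm / 600 = 0.1483, 87 mm / 600 = 0.145.

Call:
inch_along(ticks=[[[0, 0, 0, 0, 0, 0.075, 65], [0, 0, 0, 0, 0, 0.125, 65], [0, 0, 0, 0, 0, 0.145, 65], [0, 0, 0, 0, 0, 0.1483, 65], [0, 0, 0, 0, 0, 0.1483, 55], [0, 0, 0, 0, 0, 0.1483, 32], [0, 0, 0, 0, 0, 0.1483, 32], [0, 0, 0, 0, 0, 0.1483, 32]]], grip_force=40)

```text
time: 23.48
tool_pos: [496.2, -111.1, 12.8]
tcp_rot: [179.8, 0.0, 90.0]
ft_force: [-1.6, 1.2, 5.3]
finger_gap: 39.3
grip_force: 39.8
```

Call:
inch_along(ticks=[[[0, 0, 0, 0, 0, 0, 32], [0, 0, 0, 0, 0, 0, 32], [0, 0, 0, 0, 0, 0, 32]]])

```text
time: 23.85
tool_pos: [496.2, -111.1, 12.8]
tcp_rot: [179.8, 0.0, 90.0]
ft_force: [-0.7, 0.8, 4.8]
finger_gap: 39.4
grip_force: 39.8
```

In the tool's units: -169.4 mm / 600 = -0.2823, -145 mm / 600 = -0.2417.

Call:
inch_along(ticks=[[[0, 0, 0, 0, 0, -0.0083, 32], [0, 0, 0, 0, 0, -0.0417, 32], [0, 0, 0, 0, 0, -0.1, 32], [0, 0, 0, -0.05, 0.0417, -0.1167, 32], [0, 0, 0, -0.1167, 0.1, -0.1167, 32], [0, 0, 0, -0.1833, 0.1583, -0.1167, 32], [0, 0, 0, -0.2417, 0.2033, -0.1167, 32], [0, 0, 0, -0.2823, 0.2358, -0.1167, 32]]], grip_force=60)

```text
time: 24.85
tool_pos: [637.2, -281.9, 81.3]
tcp_rot: [180.0, 0.0, 90.0]
ft_force: [0.1, 1.6, -1.0]
finger_gap: 38.8
grip_force: 60.6
```

Call:
inch_along(ticks=[[[0, 0, 0, 0, 0, 0, 32], [0, 0, 0, 0, 0, 0, 32], [0, 0, 0, 0, 0, 0, 32], [0, 0, 0, 0, 0, 0.05, 32], [0, 0, 0, 0, 0, 0.0917, 32], [0, 0, 0, 0, 0, 0.11, 32], [0, 0, 0, 0, 0, 0.1217, 32], [0, 0, 0, 0, 0, 0.1217, 32]]])

```text
time: 25.85
tool_pos: [636.5, -280.0, 8.4]
tcp_rot: [180.0, 0.0, 90.0]
ft_force: [0.5, -0.6, -0.6]
finger_gap: 38.7
grip_force: 60.6
```

Call:
inch_along(ticks=[[[0, 0, 0, 0, 0, 0.0017, 32], [0, 0, 0, 0, 0, 0.0017, 32], [0, 0, 0, 0, 0, 0.0017, 32]]])

```text
time: 26.22
tool_pos: [636.7, -280.3, 7.5]
tcp_rot: [180.0, 0.0, 90.0]
ft_force: [0.6, 0.1, -1.4]
finger_gap: 38.9
grip_force: 60.6
```

Call:
inch_along(ticks=[[[0, 0, 0, 0, 0, 0.0017, 32], [0, 0, 0, 0, 0, 0.0017, 32], [0, 0, 0, 0, 0, 0.0017, 32]]])

```text
time: 26.6
tool_pos: [636.5, -280.2, 6.1]
tcp_rot: [180.0, 0.0, 90.0]
ft_force: [0.1, -0.0, -0.5]
finger_gap: 38.6
grip_force: 60.7
```

In the tool's units: 0.5 mm / 600 = 0.0008.

Call:
inch_along(ticks=[[[0, 0, 0, 0, 0, 0.0008, 32], [0, 0, 0, 0, 0, 0.0008, 32], [0, 0, 0, 0, 0, 0.0008, 32]]])

```text
time: 26.98
tool_pos: [636.6, -280.3, 6.1]
tcp_rot: [180.0, 0.0, 90.0]
ft_force: [-2.8, 0.4, 5.3]
finger_gap: 38.5
grip_force: 61.3
```

Call:
inch_along(ticks=[[[0, 0, 0, 0, 0, 0.0008, 32], [0, 0, 0, 0, 0, 0.0008, 32], [0, 0, 0, 0, 0, 0.0008, 32]]])

```text
time: 27.35
tool_pos: [636.6, -280.3, 6.0]
tcp_rot: [180.0, 0.0, 90.0]
ft_force: [-4.5, 1.6, 8.2]
finger_gap: 39.1
grip_force: 61.6
```

In the tool's units: -95 mm / 600 = -0.1583, -50 mm / 600 = -0.0833.

Call:
inch_along(ticks=[[[0, 0, 0, 0, 0, 0, 42], [0, 0, 0, 0, 0, 0, 48], [0, 0, 0, 0, 0, 0, 54], [0, 0, 0, 0, 0, 0, 54], [0, 0, 0, 0, 0, -0.025, 54], [0, 0, 0, 0, 0, -0.0833, 54], [0, 0, 0, 0, 0, -0.1583, 55], [0, 0, 0, 0, 0, -0.1583, 55]]])

```text
time: 28.35
tool_pos: [640.0, -282.0, 107.6]
tcp_rot: [179.5, 0.3, 90.0]
ft_force: [1.3, -0.4, 0.3]
finger_gap: 55.0
grip_force: 0.0
```

Call:
inch_along(ticks=[[[0, 0, 0, 0.075, -0.0517, 0, 60], [0, 0, 0, 0.155, -0.1067, 0, 60], [0, 0, 0, 0.235, -0.1617, 0, 60], [0, 0, 0, 0.3167, -0.2167, 0, 60], [0, 0, 0, 0.3967, -0.2717, 0, 60], [0, 0, 0, 0.4597, -0.3152, 0, 60], [0, 0, 0, 0.4597, -0.3152, 0, 60], [0, 0, 0, 0.4597, -0.3152, 0, 60]]])

```text
time: 29.35
tool_pos: [447.9, -4.5, 100.6]
tcp_rot: [179.9, 0.0, 90.0]
ft_force: [0.7, -0.3, 0.1]
finger_gap: 60.1
grip_force: 0.0
```

Call:
inch_along(ticks=[[[0, 0, 0, 0, 0, 0, 60], [0, 0, 0, 0, 0, 0, 60]]])

```text
time: 29.6
tool_pos: [447.7, -5.1, 100.0]
tcp_rot: [-180.0, 0.0, 89.9]
ft_force: [-0.0, -0.9, 1.2]
finger_gap: 60.0
grip_force: 0.0
```

```bash
python3 - <<'E'
from h import *
import cv2
s=cam.snapshot("wrist");p=s["pixels"];q=cam.snapshot("top")["pixels"][120:270,260:420];q=cv2.resize(q,(410,384));cv2.imwrite("pics/w7.png",cv2.resize(cv2.hconcat([p,q]),(800,333)));print(pix(s,[447.3,-4.3,23])*.8677)
E
```

```text
[220.38521509 175.81298757]
```

View pics/w7.png

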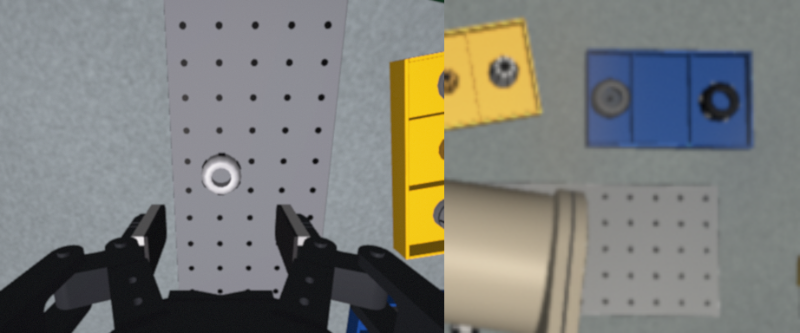

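The black nut is in the far blue bay, and the bright nut is at (221,175) as predicted. Pick it.

In the tool's units: 89 mm / 600 = 0.1483, 87 mm / 600 = 0.145.

Call:
inch_along(ticks=[[[0, 0, 0, 0, 0, 0.075, 60], [0, 0, 0, 0, 0, 0.125, 60], [0, 0, 0, 0, 0, 0.145, 60], [0, 0, 0, 0, 0, 0.1483, 60], [0, 0, 0, 0, 0, 0.1483, 45], [0, 0, 0, 0, 0, 0.1483, 25], [0, 0, 0, 0, 0, 0.1483, 25], [0, 0, 0, 0, 0, 0.1483, 25]]], grip_force=40)

```text
time: 30.7
tool_pos: [448.6, -4.5, 12.7]
tcp_rot: [179.9, 0.0, 90.0]
ft_force: [-1.0, -0.0, 5.4]
finger_gap: 31.9
grip_force: 39.1
```

Call:
inch_along(ticks=[[[0, 0, 0, 0, 0, 0, 25], [0, 0, 0, 0, 0, 0, 25], [0, 0, 0, 0, 0, 0, 25]]])

```text
time: 31.08
tool_pos: [448.6, -4.5, 12.7]
tcp_rot: [179.9, 0.0, 90.0]
ft_force: [-1.7, -0.6, 5.4]
finger_gap: 32.1
grip_force: 39.1
```

In the tool's units: -190 mm / 600 = -0.3167, -110 mm / 600 = -0.1833.

Call:
inch_along(ticks=[[[0, 0, 0, 0, 0, -0.0083, 25], [0, 0, 0, 0, 0, -0.0417, 25], [0, 0, 0, 0, 0, -0.1, 25], [0, 0, 0, -0.05, 0.0433, -0.1167, 25], [0, 0, 0, -0.1167, 0.1033, -0.1167, 25], [0, 0, 0, -0.1833, 0.1633, -0.1167, 25], [0, 0, 0, -0.25, 0.2217, -0.1167, 25], [0, 0, 0, -0.3167, 0.28, -0.1167, 25]]], grip_force=60)

```text
time: 32.08
tool_pos: [616.5, -195.8, 81.6]
tcp_rot: [180.0, 0.0, 90.0]
ft_force: [0.7, 0.3, 0.5]
finger_gap: 30.8
grip_force: 59.5
```

Call:
inch_along(ticks=[[[0, 0, 0, -0.038, 0.0345, 0, 25], [0, 0, 0, -0.038, 0.0345, 0, 25], [0, 0, 0, -0.038, 0.0345, 0, 25], [0, 0, 0, -0.038, 0.0345, 0.05, 25], [0, 0, 0, -0.038, 0.0345, 0.0917, 25], [0, 0, 0, -0.038, 0.0345, 0.11, 25], [0, 0, 0, -0.038, 0.0345, 0.1217, 25], [0, 0, 0, -0.038, 0.0345, 0.1217, 25]]])

```text
time: 33.08
tool_pos: [636.1, -216.9, 8.4]
tcp_rot: [180.0, 0.0, 90.0]
ft_force: [0.5, -0.8, -0.1]
finger_gap: 30.6
grip_force: 59.6
```

Call:
inch_along(ticks=[[[0, 0, 0, 0, 0, 0.0017, 25], [0, 0, 0, 0, 0, 0.0017, 25], [0, 0, 0, 0, 0, 0.0017, 25]]])

```text
time: 33.45
tool_pos: [636.3, -217.3, 7.5]
tcp_rot: [180.0, 0.0, 90.0]
ft_force: [0.6, -0.3, -0.4]
finger_gap: 30.7
grip_force: 59.6
```

Call:
inch_along(ticks=[[[0, 0, 0, 0, 0, 0.0017, 25], [0, 0, 0, 0, 0, 0.0017, 25], [0, 0, 0, 0, 0, 0.0017, 25]]])

```text
time: 33.83
tool_pos: [636.0, -217.1, 6.0]
tcp_rot: [180.0, 0.0, 90.0]
ft_force: [-1.3, -0.2, 0.0]
finger_gap: 30.7
grip_force: 59.7
```

Call:
inch_along(ticks=[[[0, 0, 0, 0, 0, 0.0008, 25], [0, 0, 0, 0, 0, 0.0008, 25], [0, 0, 0, 0, 0, 0.0008, 25]]])

```text
time: 34.2
tool_pos: [636.1, -217.2, 5.9]
tcp_rot: [180.0, 0.0, 90.0]
ft_force: [-2.7, -0.4, 6.6]
finger_gap: 31.0
grip_force: 60.1
```

Contact. Release, rise, and move back out of the top camera's view for a final check.

In the tool's units: -140 mm / 600 = -0.2333, -100 mm / 600 = -0.1667.

Call:
inch_along(ticks=[[[0, 0, 0, 0, 0, 0, 34], [0, 0, 0, 0, 0, 0, 40], [0, 0, 0, 0, 0, 0, 48], [0, 0, 0, 0, 0, 0, 48], [0, 0, 0, 0, 0, -0.025, 48], [0, 0, 0, 0, 0, -0.0833, 48], [0, 0, 0, 0, 0, -0.1667, 55], [0, 0, 0, 0, 0, -0.2333, 55]]])

```text
time: 35.2
tool_pos: [636.7, -217.4, 149.2]
tcp_rot: [179.9, 0.1, 90.0]
ft_force: [0.1, -0.6, -0.3]
finger_gap: 55.1
grip_force: 0.0
```

Call:
inch_along(ticks=[[[0, 0, 0, -0.0667, -0.0667, 0, 55], [0, 0, 0, -0.1333, -0.1333, 0, 55], [0, 0, 0, -0.1833, -0.2, 0, 55], [0, 0, 0, -0.2333, -0.2667, 0, 55], [0, 0, 0, -0.25, -0.3, 0, 55], [0, 0, 0, -0.25, -0.3, 0, 55], [0, 0, 0, -0.25, -0.3, 0, 55], [0, 0, 0, -0.25, -0.3, 0, 55]]])

```text
time: 36.2
tool_pos: [457.0, -366.3, 145.6]
tcp_rot: [180.0, -0.0, 90.1]
ft_force: [0.1, -0.8, 0.5]
finger_gap: 55.5
grip_force: 0.0
```

```bash
python3 - <<'E'
from h import *
import cv2
p=cam.snapshot("top")["pixels"][110:270,70:450];q=cam.snapshot("scene")["pixels"][120:290,130:410]
p=cv2.resize(p,(760,320));q=cv2.resize(q,(445,270));q=cv2.copyMakeBorder(q,0,0,0,315,cv2.BORDER_CONSTANT);cv2.imwrite("pics/f.png",cv2.vconcat([p,q]))
E
```

```text
(no output)
```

View pics/f.png

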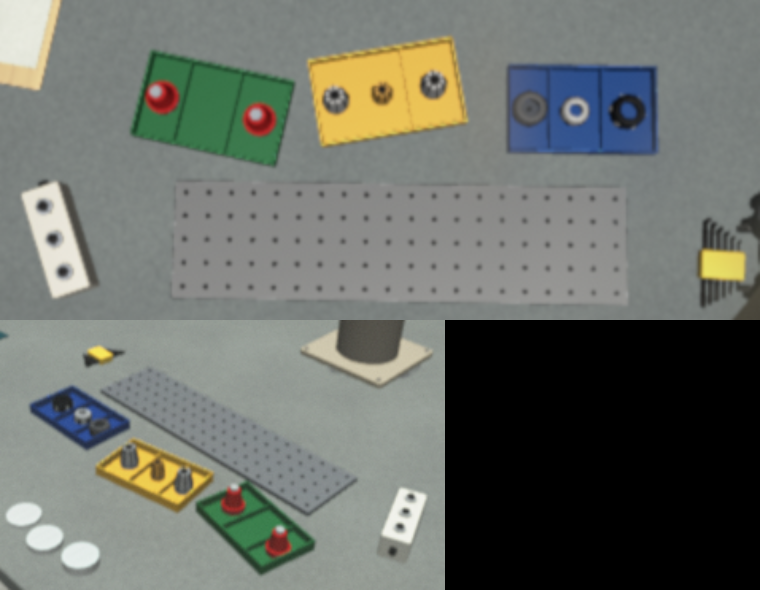

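All five pieces stand upright in their own bays. The bystanders haven't moved and the plate is empty.

```bash
python3 -c "
from bench import r, cam, hand_in, sense
print(hand_in())"
```

```text
the job is handed in; nothing more can be done
None
```

The job is handed in at about 36 s on the robot's clock: both nuts, both collets and the red plug each stand upright in their own bay of the right tray, and the button box and hex keys were left alone.

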